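Bring up the call-desk amplifier: master fader down, loose knob back on, power held in

ROBOT

A 6-joint arm with a two-finger parallel gripper is mounted at the origin on the work surface. World frame = base frame: x ahead of the robot, y to its left, z up, the work surface at z = 0. Lengths are in m, angles in degrees, forces in N, time in s.
With the tool pointing down it reaches from about 0.35 to 0.775 m from the base axis. Payload 5.5 kg.
Tool frame: the origin (TCP) lies at the very end of the fingers, on their centre line; the grasp point (between the pads) lies 19 mm behind it; z points along the fingers, y is the direction in which the jaws open and shut (so a half turn about z gives the same grasp; the last joint's range is limited). The gripper opens to 85 mm and grips with 20 to 120 N. Pads are 22 mm wide; open, the fingers measure 114 mm over their backs; the gripper's body (76 mm by 85 mm) begins 54 mm behind the grasp point. The pads swing forward as they close: fully open they stand 13 mm farther back than shut.
Start: joints at [69.351, 17.945, 2.641, 74.691, 0, 82.002], TCP at [0.126, 0.561, 0.231] pointing down, gripper open.
Joint ranges: [-158.12, 158.12], [-49.38, 96.58], [-58.88, 72.47], [-126.05, 133.96], [-84.25, 85.87], [-180, 180]. Speed limits (degrees/s): [147.25, 147.25, 180, 180, 180, 180].

INTERFACE

Orientations are given as a 3x3 rotation matrix whose columns are the frame's x, y, z axes.
In Python, from station import * gives the robot as it stands. The module is installed in compiled form; this text tells all that it offers.
- The arm moves only by the tool apply_moves, never from a script. Its argument "deltas" is a list of rows, each an object with "fingers": the finger opening in cm, from 0 to 8.54; "xyz": the shift along the tool's x, y, z in cm, a list of three; "twist": the turn, a rotation vector about the tool's x, y, z in degrees, a list of three. In form: [{"fingers": fingers, "xyz": [dx, dy, dz], "twist": [rx, ry, rz]}, ...]. A call has 1 to 20 rows; each row shifts and turns the pose as measured when the row begins, along the tool's axes as they then stand; what a row does not reach is not made up. A row lasts 1/8 s, in which the tool goes at most 62.5 mm and 10.7 degrees, less where a joint would pass 70% of its speed; a pose out of reach is approached as far as the arm can. A call is refused whole if a number of a shift passes 6.25 or a number of a turn 10.7, either way. A call with a gripper value outside its range is refused whole. The fingers move at their own pace and stop on an object; "newtons" is the grip in N (left out, the last holds). Time passes only in rows, so rows that do not move let the fingers close. It gives the time, the measured TCP pose, the force and the opening at its end, in the units of the state.
- read_state(): the state, without advancing time (a new reading comes with each control period).
- read_camera(name): name is "scene" or "top"; returns the picture (400x640x3 uint8, red, green, blue); there is no depth.
- camera_info(name): a dict with "fx", "fy", "cx", "cy" (pixels), "R" (3x3) and "t" (3): a world point X has camera coordinates R X + t. Camera axes: x right, y down, z forward; pixel columns grow to the right and rows downward; lengths in m; the calibration is good to about 2 mm. A picture is of the moment at which its call begins. camera_info takes no time and is no camera call.
- finish_job(): hands the job in, once; it reports no verdict.
The state is a dict: "time": time; "joints": joint angles; "dq": joint speeds; "joint_torque": joint torques, N m; "position": TCP position; "orientation": TCP orientation; "force": force on the tool from outside, world axes, zero at the start; "ft_torque": the same for the moment, N m; "gripper_width": opening from 0.0 (shut) to 1.0 (fully open).
Only numpy, scipy, OpenCV 4.12 (cv2) and the standard library are available. Lean on these libraries where they do the work, as an engineer would, in place of code of your own. Each camera call takes 0.05 s, during which the arm holds its last target.

TASK

Power up the loudspeaker amplifier on the call desk without a bang: first pull its master fader (the bigger cap, standing alone between the three channel faders and the bare shaft) all the way down towards you. Then pick up the black pointer knob that has come off, turn it so that the flat in its bore matches the flat of the D-shaft, push it fully home on the shaft, and press it all the way down against the power switch beneath. Finish while still holding the knob pressed in, and leave the three channel faders and the other things on the table where they are.

Things in the scene. Friction and masses are not known exactly. Their poses are not given: they have to be found in the camera images.
- console: The fixed amplifier, 260 mm deep (x) and 336 mm wide (y); origin under its centre, x away from the operator. Level grey panel 62 mm above the table; a connector deck 32 mm higher along its rear 56 mm. On the panel from left (+y): three channel faders, the master fader, the bare shaft.
- master_fader_top (a point): Centre of the top of the master fader's black cap: 26 mm long (its x), 14 mm wide (its y), standing 6 to 24 mm above the panel; the panel is 24 mm below this point. The cap slides along its x axis, which points up the track, away from the operator. Nearest channel fader 75 mm to its +y, shaft 85 mm to its -y.
- master_fader (a joint): Master fader, m along its x: 0 is fully down (nearest the operator, at its stop), 0.06 fully up. It stays where it is left; about 1 N moves it.
- shaft_tip (a point): Centre of the top end of the upright steel D-shaft: 10 mm diameter, 18 mm above the panel, one flat along its length 1.5 mm from the axis; end chamfered. Its x axis points from the axis squarely out through the flat, z up. It turns stiffly (0.03 N m) and can be pushed down 3.5 mm against a spring, this point with it. No parts within 60 mm.
- power_push (a joint): Power switch under the shaft, m pressed down: 0 is out, 0.0035 fully in. Starts to move at 3 N, fully in at about 7 N, springs out when let go.
- knob_center (a point): Centre, 17 mm above the underside, of the loose black knob standing upright on the table, bore down; about 35 g. Skirt 36 mm in diameter, 10 mm high; on it a bar grip with upright sides, 14 mm thick (its y), 34 mm long (its x), 10 to 34 mm above the underside; its +x end tapers to a pointer with a white line on top, the other end is square. Home on the shaft, it is 4 mm above the shaft's tip.
- knob_bore (a point): Mouth of the D-shaped bore, centre of the knob's underside: 11.2 mm in diameter, 13 mm deep, its flat 2.1 mm from the axis on the +x (pointer) side. It fits when its x axis points the same way as the shaft's x axis, within about 0.25 rad. Home on the shaft it is 5 mm above the panel, 1.5 mm when fully pressed.
- channel1_top (a point): Top of the cap of channel fader 1 (22 x 10 mm, 18 mm above the panel), not to be moved.
- channel2_top (a point): Top of the cap of channel fader 2 (22 x 10 mm, 18 mm above the panel), not to be moved.
- channel3_top (a point): Top of the cap of channel fader 3 (22 x 10 mm, 18 mm above the panel), not to be moved.
- tape: Bystander, not to be moved: a grey roll of tape lying flat, 62 mm across and 25 mm high; origin at the centre of its underside.
- carton: Bystander, not to be moved: a white and blue vial carton, 45 x 45 mm, 55 mm high; origin at the centre of its underside.
- cup: Bystander, not to be moved: a white paper cup, 72 mm across the rim, 78 mm high; origin at the centre of its underside.
- sanitiser: Bystander, not to be moved: a clear pump bottle, 60 mm across, 175 mm high; origin at the centre of its underside.
- sharps: Bystander, not to be moved: a yellow sharps tub with red lid, 120 mm across, 128 mm high; origin at the centre of its underside.
- stapler: Bystander, not to be moved: a black and grey stapler, 130 x 36 mm, 48 mm high; origin at the centre of its underside.
Not all that is in view belongs to the job. What is shaped like the part that bears knob_center but pink or purple is not meant.

How it is judged:
By the outcome, as a careful person would: the job done as asked, in the order asked, and still so for the second after the job is handed in, while the arm keeps its last pose, push and grip.
It also fails if it takes over 54 s, if anything falls off the work surface, if the arm or the gripper's body presses on something with over 40 N, if the wrist force passes 120 N, or if a joint passes its speed limit or range.

## Working session

There is one attempt and no reset: what is moved stays moved. The work goes in short steps, Python scripts to look and compute and a tool call to move; the robot and the scene stay as the last step left them, time stands still between calls to the robot, and variables do not carry over. Pictures are saved under pics/ and viewed, and the job is handed in when it is done.

Besides the shell and the picture viewer there is one more tool, called after ">>>" as name([rows], argument=value, ...), one row to a line, values as JSON. apply_moves: Moves the arm, as the interface text tells. Its arguments: {"type":"object","properties":{"deltas":{"type":"array"},"newtons":{"type":"number"}},"required":["deltas"]}

```bash
mkdir -p pics; python3 - <<'E'
from station import *
import cv2,numpy as np
s=read_state();print(s)
for n in("scene","top"):
    im=read_camera(n);cv2.imwrite(f"pics/{n}0.png",im[:,:,::-1]);c=camera_info(n);print(n,c)
E
```

```text
{'time': 0.0, 'joints': array([6.93504664e+01, 1.79936356e+01, 2.57797818e+00, 7.46917580e+01,
       1.22991483e-04, 8.20030711e+01]), 'dq': array([ 0.01762858, -0.15699524,  0.00081635, -0.04724925,  0.01857619,
        0.00748146]), 'joint_torque': array([-1.59468076e-03, -4.80622745e+01,  2.98536551e+01,  1.92799838e-02,
       -2.62273597e-04, -3.43148315e-06]), 'position': array([0.12575899, 0.56055529, 0.23038793]), 'orientation': array([[-9.75715980e-01,  2.19038551e-01, -6.63141380e-04],
       [ 2.19039397e-01,  9.75714440e-01, -1.75355146e-03],
       [ 2.62941249e-04, -1.85622227e-03, -9.99998243e-01]]), 'force': array([ 0.85578159, -0.390123  , -0.67318585]), 'ft_torque': array([0.00148832, 0.06094294, 0.02200801]), 'gripper_width': 0.9963296975225332}
scene {'fx': 382.9502902910786, 'fy': 382.9502902910786, 'cx': 317.75349587213367, 'cy': 199.60734387829422, 'R': array([[ 0.82477499,  0.56520934, -0.01687043],
       [ 0.40760852, -0.61494691, -0.67505229],
       [-0.39192027,  0.54988971, -0.73757698]]), 't': array([-0.39089631, -0.17138087,  1.41969076])}
top {'fx': 424.2158984494341, 'fy': 424.2158984494341, 'cx': 314.97017831063795, 'cy': 195.2594132317123, 'R': array([[-1.80629624e-02, -9.99831831e-01, -3.16849334e-03],
       [-9.86090698e-01,  1.83382172e-02, -1.65193357e-01],
       [ 1.65223681e-01,  1.40540420e-04, -9.86256110e-01]]), 't': array([-0.01232479,  0.48187598,  1.3032319 ])}
```

View pics/scene0.png

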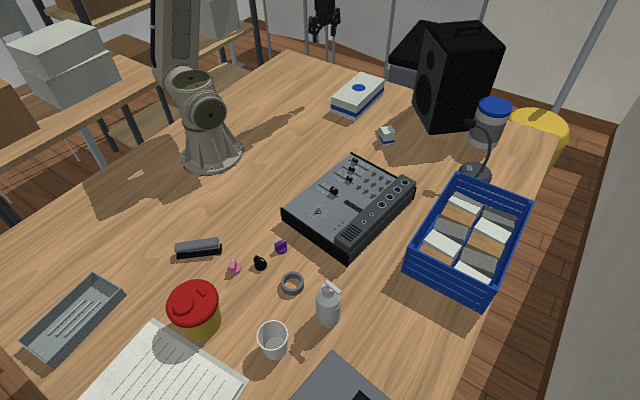

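View pics/top0.png

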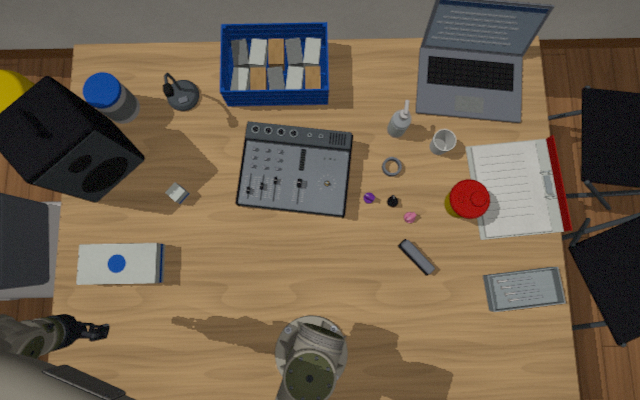

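Candidates for the knob in the top view are purple (369,198), black (393,202) and pink (410,216). Only the black one fits the description, so I'll confirm it in enlarged crops.

```bash
python3 - <<'E'
import cv2,numpy as np
t=cv2.imread("pics/top0.png");s=cv2.imread("pics/scene0.png")
a=cv2.resize(t[180:232,350:430],None,fx=9,fy=9,interpolation=cv2.INTER_CUBIC)
cv2.imwrite("pics/c1.png",a)
a=cv2.resize(t[115:220,230:360],None,fx=5.7,fy=5.7,interpolation=cv2.INTER_CUBIC)
cv2.imwrite("pics/c2.png",a)
a=cv2.resize(s[145:290,215:425],None,fx=3.8,fy=3.8,interpolation=cv2.INTER_CUBIC)
cv2.imwrite("pics/c3.png",a)
E
```

```text
(no output)
```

View pics/c1.png

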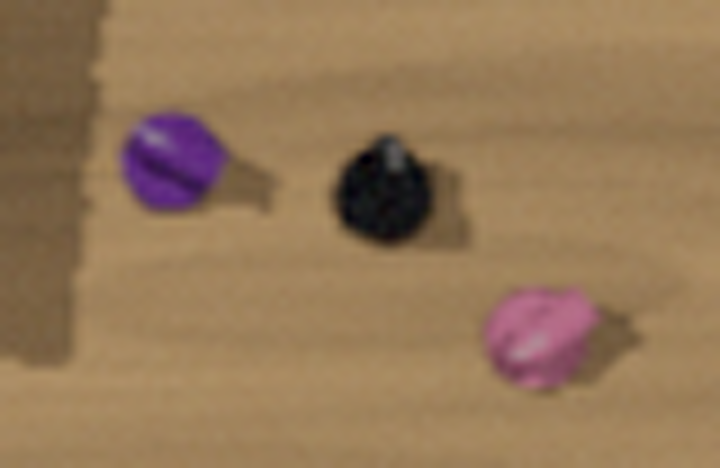

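View pics/c2.png

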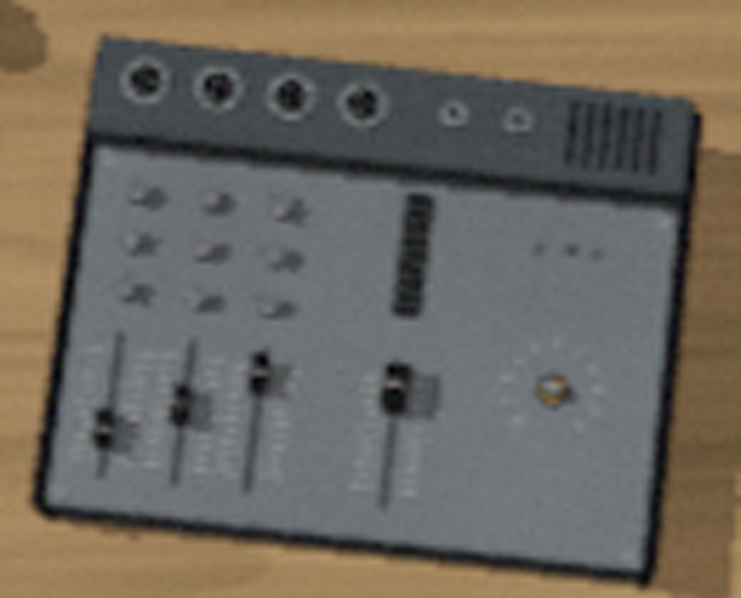

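View pics/c3.png

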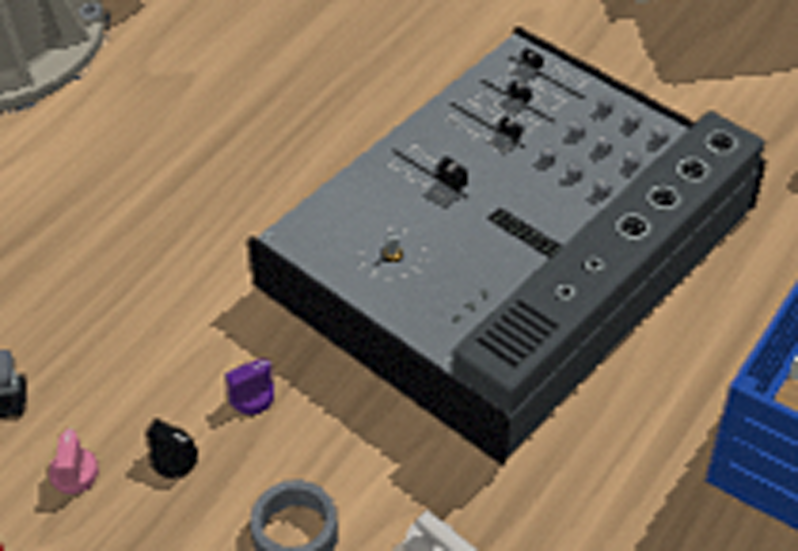

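```bash
python3 - <<'E'
import cv2,numpy as np
t=cv2.imread("pics/top0.png");s=cv2.imread("pics/scene0.png")
f=lambda im,x,y,r:cv2.resize(im[y-r:y+r,x-r:x+r],(390,390),interpolation=cv2.INTER_NEAREST)
a=np.hstack([f(t,326,183,8),f(s,318,212,10)])
b=np.hstack([f(t,393,200,11),f(s,260,262,12)])
cv2.imwrite("pics/d1.png",a);cv2.imwrite("pics/d2.png",b)
E
```

```text
(no output)
```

View pics/d1.png

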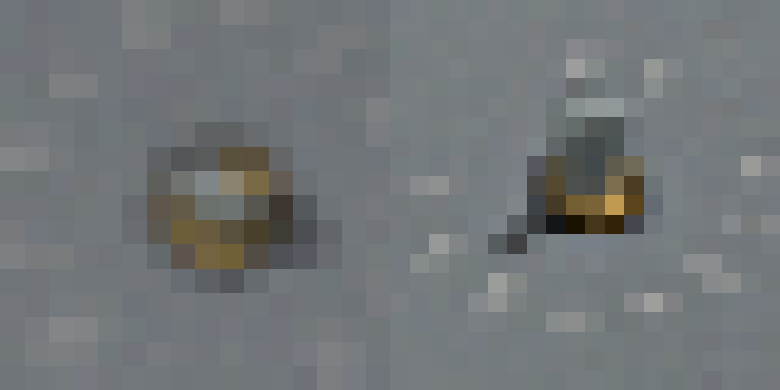

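View pics/d2.png

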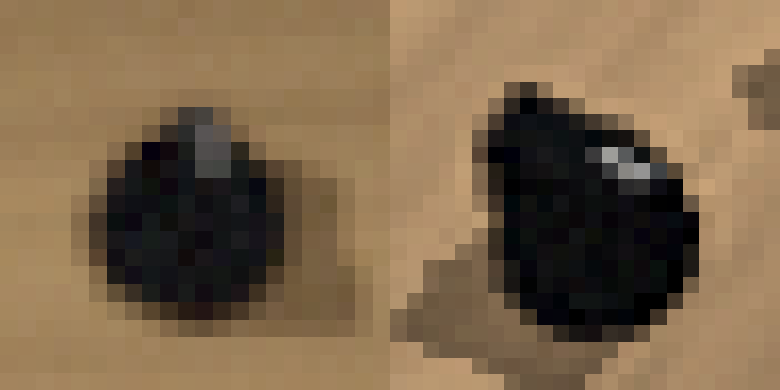

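```bash
cat > h.py <<'E'
import cv2,numpy as np
from station import *
CI={n:camera_info(n) for n in("scene","top")}
def ray(n,uv):
    c=CI[n];d=c['R'].T@np.array([(uv[0]-c['cx'])/c['fx'],(uv[1]-c['cy'])/c['fy'],1]);return -c['R'].T@c['t'],d/np.linalg.norm(d)
def onz(n,uv,z):
    o,d=ray(n,uv);return o+d*(z-o[2])/d[2]
def proj(n,X):
    c=CI[n];p=c['R']@np.asarray(X,float)+c['t'];return np.array([c['fx']*p[0]/p[2]+c['cx'],c['fy']*p[1]/p[2]+c['cy']])
def tri(uva,uvb):
    o1,d1=ray('scene',uva);o2,d2=ray('top',uvb)
    A=np.stack([d1,-d2],1);k=np.linalg.lstsq(A,o2-o1,rcond=None)[0];p=o1+k[0]*d1;q=o2+k[1]*d2
    return (p+q)/2,np.linalg.norm(p-q)
def avg(n,k=8): return np.mean([read_camera(n).astype(float) for _ in range(k)],0)
E
python3 - <<'E'
from h import *
for n in("scene","top"):
    a=avg(n,12);np.save(f"avg_{n}.npy",a);print(n,'campos',ray(n,(0,0))[0])
t=np.load("avg_top.npy");s=np.load("avg_scene.npy")
f=lambda im,x,y,r:cv2.resize(im[y-r:y+r,x-r:x+r,::-1],(390,390),interpolation=cv2.INTER_CUBIC).clip(0,255)
cv2.imwrite("pics/e1.png",np.hstack([f(t,326,183,8),f(s,318,212,10)]))
g=lambda im,x,y,r:cv2.resize(im[y-r:y+r,x-r:x+r,::-1],(390,390),interpolation=cv2.INTER_NEAREST).clip(0,255)
cv2.imwrite("pics/e2.png",np.hstack([g(t,326,183,8),g(s,318,212,10)]))
# black cap masks on the panel and knob
for n,im,rois in(("top",t,{"panelcaps":(240,340,170,205),"knob":(380,405,190,215)}),("scene",s,{"caps":(300,370,155,200),"knob":(245,275,248,278)})):
    for k,(x0,x1,y0,y1) in rois.items():
        r=im[y0:y1,x0:x1].max(2);m=(r<45).astype(np.uint8)
        nn,l,st,ce=cv2.connectedComponentsWithStats(m)
        for i in range(1,nn):
            if st[i,4]>3: print(n,k,st[i]+[x0,y0,0,0,0],ce[i]+[x0,y0])
E
```

```text
scene campos [ 0.9486634  -0.66512524  0.92484558]
top campos [ 0.25962602 -0.02134262  1.36488408]
top panelcaps [240 170   2  13  18] [240.33333333 175.16666667]
top panelcaps [298 179   4   3   8] [299.5  179.75]
top panelcaps [274 181   3   3   8] [274.875 181.875]
top panelcaps [261 183   2   2   4] [261.5 183.5]
top panelcaps [297 183   4   4  14] [298.71428571 184.5       ]
top panelcaps [247 187   3   3   5] [248.2 188. ]
top panelcaps [261 186   2   4   6] [261.5 187.5]
top panelcaps [247 191   2   3   5] [247.6 191.8]
top knob [388 196  10  11  77] [392.32467532 201.31168831]
scene caps [354 155  16   9  24] [361.83333333 158.66666667]
scene caps [352 158   6   5  17] [354.64705882 160.23529412]
scene caps [348 167   7   5  21] [351.14285714 169.0952381 ]
scene caps [346 176   6   7  21] [348.66666667 178.76190476]
scene caps [329 187   9   9  42] [333.45238095 190.88095238]
scene knob [254 256  13  15 130] [259.48461538 263.40769231][ WARN:0@33.725] global loadsave.cpp:1063 imwrite_ Unsupported depth image for selected encoder is fallbacked to CV_8U.
```

View pics/e1.png

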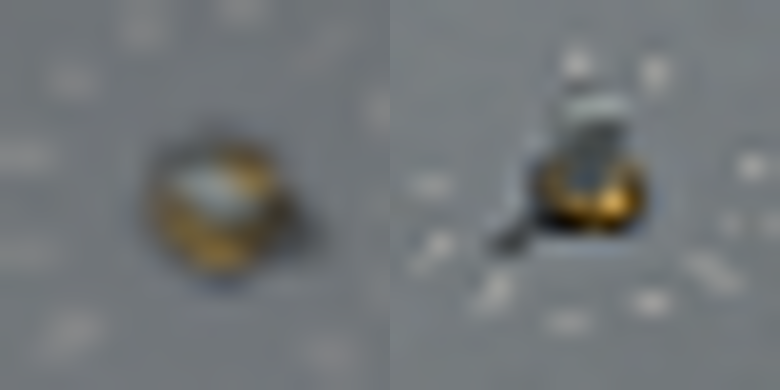

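View pics/e2.png

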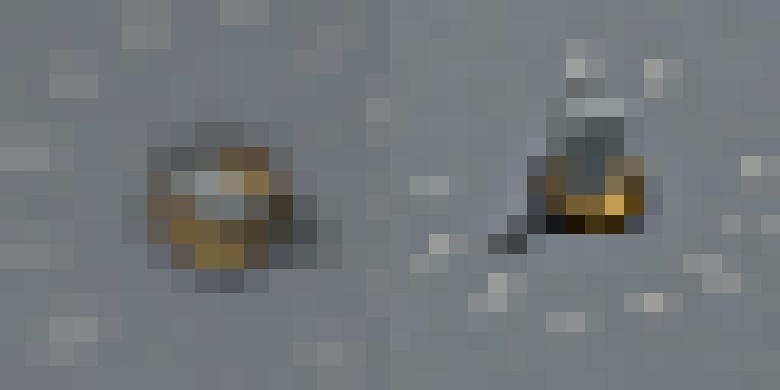

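```bash
python3 - <<'E'
from h import *
t=np.load("avg_top.npy");s=np.load("avg_scene.npy")
# collar+shaft: brass weight
for n,im,(x0,x1,y0,y1) in(("top",t,(320,333,177,190)),("scene",s,(311,328,203,219))):
    r=im[y0:y1,x0:x1]; w=r[...,0]-r[...,2]
    np.set_printoptions(linewidth=200)
    print(n,'R-B');print(w.round().astype(int));print('sum');print(r.mean(2).round().astype(int))
E
```

```text
top R-B
[[ -7  -8 -10  -9  -9  -9 -10  -9  -9  -9  -6  -7  -9]
 [ -4  -5  -9  -9  -8  -9  -9  -9  -9  -8  -9  -8  -8]
 [ -9  -9 -10 -10  -9  -9  -9  -9  -9 -10  -9 -10  -9]
 [ -9  -9  -9  -9  -8  -9  -6  -6  -8 -10  -9  -9  -9]
 [ -7 -10  -8  -8  -6  -4   0  29  28  -3 -10  -9  -9]
 [ -8  -9  -9  -8   4   0  -7  24  55  12  -8  -9 -10]
 [ -8  -8  -9  -8  20  28  -1  -4   9  15  -7  -8  -9]
 [ -9  -8  -9  -9  13  50  44  29  28   8  -5  -8  -8]
 [ -7  -9  -8  -9  -8  14  54  53  17  -7  -8  -8  -8]
 [ -9  -9  -8  -9  -9  -9  -9  -8  -8  -8  -9  -9  -9]
 [ -7  -7  -8  -9  -9  -9 -10  -9  -9 -10  -9  -9  -8]
 [ -3  -3  -7  -9  -9 -10  -9 -10  -8  -9  -9  -8  -8]
 [ -5  -8  -9 -10  -9  -8  -8  -9 -10  -9  -7  -4  -6]]
sum
[[121 120 116 116 116 116 116 117 117 116 120 119 115]
 [126 127 117 116 116 117 117 117 117 117 116 116 115]
 [115 116 116 116 116 117 114 115 117 116 116 116 116]
 [118 117 117 117 112 109  97  97 107 112 116 116 115]
 [122 117 117 118  95  85  89  79  75 100 116 116 116]
 [117 117 117 115  91 113 134 127 100  93 112 117 117]
 [116 118 117 106  86  86 109 112  85  54 
[... 1931 characters left out ...]
123 127 133 101  77  71  81 120 125 124 123 123 119 118 119]
 [124 123 124 128  90  73  74  74  87 101 124 126 124 123 121 155 133]
 [128 123 125 131  69  71  78  76 104  60 113 126 122 120 120 126 122]
 [123 123 126 134  69  57  87  90 144  58 109 128 123 121 122 121 122]
 [122 125 130  94  57  22  17  44  32  72 118 125 123 121 136 121 136]
 [132 123  87  67 116 127 126 127 124 124 124 126 122 120 121 118 121]
 [122 122 119 120 125 126 125 125 124 123 123 122 138 142 124 118 119]
 [121 120 154 133 123 122 123 120 119 121 118 119 120 137 140 123 119]
 [122 138 146 127 121 120 121 121 120 135 157 130 118 120 122 121 120]
 [122 126 124 121 121 138 143 127 118 120 123 120 119 119 122 120 117]]
```

```bash
python3 - <<'E'
from h import *
from scipy.optimize import least_squares
t=np.load("avg_top.npy");s=np.load("avg_scene.npy")
C={}
for n,im,(x0,x1,y0,y1) in(("top",t,(312,343,168,200)),("scene",s,(298,340,196,230))):
    r=im[y0:y1,x0:x1].mean(2);bg=np.median(r);w=np.clip(r-bg-6,0,None)
    m=(w>0).astype(np.uint8);nn,l,st,ce=cv2.connectedComponentsWithStats(m,connectivity=8)
    P=[]
    for i in range(1,nn):
        if w[l==i].sum()<12: continue
        yy,xx=np.nonzero(l==i);ww=w[l==i];uv=(np.sum(xx*ww)/ww.sum()+x0,np.sum(yy*ww)/ww.sum()+y0)
        p=onz(n,uv,.062)[:2];P.append(p)
    P=np.array(P)
    c=np.median(P,0)
    for _ in range(3):
        f=least_squares(lambda q:np.hypot(*(P-q[:2]).T)-q[2],[*c,.025],loss='soft_l1',f_scale=.001).x
    res=np.hypot(*(P-f[:2]).T)-f[2]
    print(n,f,len(P));
    for p,e in zip(P,res):print('  ',(p-f[:2])*1000,'ang',np.degrees(np.arctan2(*(p-f[:2])[::-1])).round(1),'e',(e*1000).round(2))
    C[n]=f
    ax=[*f[:2]]
    print('proj panel, collar?,tip',[proj(k,[*ax,z]) for k in ('top','scene') for z in(.062,.08)])
E
```

```text
top [ 0.49372868 -0.06539532  0.02792081] 4
   [29.22934203 32.40081079] ang 47.9 e 15.72
   [25.58172248  8.06278042] ang 17.5 e -1.1
   [ 21.91273314 -17.5743241 ] ang -38.7 e 0.17
   [ 6.00879579 26.78573224] ang 77.4 e -0.47
proj panel, collar?,tip [array([329.05404418, 189.99489388]), array([329.22697586, 188.9574034 ]), array([310.49625136, 209.05264576]), array([310.308278  , 205.05006577])]
scene [ 0.51630134 -0.06153517  0.02465411] 11
   [-15.66440099  21.33958927] ang 126.3 e 1.82
   [-6.48805818 20.07191684] ang 107.9 e -3.56
   [-20.37655417 -11.62052842] ang -150.3 e -1.2
   [18.50891022 18.92367654] ang 45.6 e 1.82
   [5.13560605 0.62348334] ang 6.9 e -19.48
   [-12.30006015 -21.54066359] ang -119.7 e 0.15
   [25.0893701  -2.27070916] ang -5.2 e 0.54
   [-16.0791992  -52.27568075] ang -107.1 e 30.04
   [ 6.84444656e-03 -2.35631970e+01] ang -90.0 e -1.09
   [ 20.57545457 -12.29268382] ang -30.9 e -0.69
   [ 12.29810136 -22.36833708] ang -61.2 e 0.87
proj panel, collar?,tip [array([327.65070859, 182.91868424]), array([327.80412488, 181.78822746]), array([317.45390916, 211.40629347]), array([317.34695737, 207.40756806])]
```

```bash
python3 - <<'E'
from h import *
from scipy.optimize import least_squares
t=np.load("avg_top.npy");s=np.load("avg_scene.npy")
c0=np.array([.5163,-.0615])
for n,im,(x0,x1,y0,y1),th in(("top",t,(312,344,168,200),2.5),("scene",s,(298,340,196,230),6)):
    r=im[y0:y1,x0:x1].mean(2);bg=cv2.medianBlur(r.astype(np.float32),5);bg=np.median(r) ;w=np.clip(r-bg-th,0,None)
    nn,l,st,ce=cv2.connectedComponentsWithStats((w>0).astype(np.uint8),connectivity=4)
    P=[]
    for i in range(1,nn):
        if w[l==i].sum()<3: continue
        yy,xx=np.nonzero(l==i);ww=w[l==i];p=onz(n,(np.sum(xx*ww)/ww.sum()+x0,np.sum(yy*ww)/ww.sum()+y0),.0622)[:2]
        P.append(p)
    P=np.array(P);c=c0
    for _ in range(4):
        k=abs(np.hypot(*(P-c).T)-.0245)<.003;Q=P[k]
        f=least_squares(lambda q:np.hypot(*(Q-q[:2]).T)-q[2],[*c,.025],loss='soft_l1',f_scale=.0005).x;c=f[:2]
    print(n,f,k.sum(),np.degrees(np.arctan2(*(Q-c).T[::-1])).round(),(1000*(np.hypot(*(Q-c).T)-f[2])).round(2))
    for k in('top','scene'):print('   ',k,proj(k,[*c,.062]),proj(k,[*c,.08]))
E
```

```text
top [ 0.51643988 -0.05753739  0.02534581] 10 [  -9.   21.   48.  -63.   74.  -91.  104. -118.  131. -145.] [ 1.34 -0.29 -1.04 -0.18  0.16  0.    0.51  0.47 -0.08 -0.54]
    top [326.37227792 182.89867288] [326.50836204 181.76796508]
    scene [318.25195426 210.57717702] [318.1546102 206.576291 ]
scene [ 0.51632493 -0.06029607  0.02519868] 10 [ 128.  100.   43. -147.   15. -118.   -8.  -90.  -34.  -62.] [ 0.12 -0.    0.35 -1.1  -2.25  0.77  0.22 -0.26 -0.44  1.57]
    top [327.25459964 182.9185494 ] [327.40264602 181.78809431]
    scene [317.69621452 211.14624784] [317.59218569 207.14684269]
```

```bash
python3 - <<'E'
from h import *
for n,uv in(("top",(299.1,182.8)),("scene",(333.5,190.9))):
    print(n,[onz(n,uv,z).round(4) for z in(.076,.086)])
print(tri((333.5,190.9),(299.1,182.8)))
print('tri knob',tri((259.48,263.4),(392.3,201.3)),onz('top',(392.3,201.3),.014),onz('scene',(259.5,263.4),.014))
# panel outer corners from crop c2 (approx): front-left, front-right , rear-right
for uv in((37,508),(645,580),(690,200),(95,140)):
    print('panel corner',onz('top',(230+uv[0]/5.7-.5,115+uv[1]/5.7-.5),.062).round(4))
# master track ends
for uv in((385,507),(405,345)):print('track',onz('top',(230+uv[0]/5.7-.5,115+uv[1]/5.7-.5),.062).round(4))
t=np.load("avg_top.npy");s=np.load("avg_scene.npy")
f=lambda im,x,y,r:cv2.resize(im[y-r:y+r,x-r:x+r,::-1].astype(np.uint8),(390,390),interpolation=cv2.INTER_CUBIC)
cv2.imwrite("pics/f1.png",np.hstack([f(t,299,185,14),f(s,333,192,14)]))
for k,n in enumerate(["carton","sanitiser","cup","tape"]):
    print(n,onz('top',[(177,193),(400,122),(444,142),(391,167)][k],[.05,.05,.07,.02][k]).round(3))
E
```

```text
top [array([0.5156, 0.0273, 0.076 ]), array([0.5136, 0.0269, 0.086 ])]
scene [array([0.5174, 0.0243, 0.076 ]), array([0.5225, 0.0161, 0.086 ])]
(array([0.51596762, 0.02716705, 0.0727384 ]), np.float64(0.0006553141586698992))
tri knob (array([ 0.46198859, -0.27217925,  0.00569713]), np.float64(0.0025516153125542634)) [ 0.46159187 -0.26969539  0.014     ] [ 0.46556291 -0.27661779  0.014     ]
panel corner [0.4561 0.2246 0.062 ]
panel corner [ 0.4106 -0.1055  0.062 ]
panel corner [ 0.6226 -0.1366  0.062 ]
panel corner [0.6635 0.1948 0.062 ]
track [0.4532 0.035  0.062 ]
track [0.5431 0.0229 0.062 ]
carton [0.495 0.413 0.05 ]
sanitiser [ 0.715 -0.3    0.05 ]
cup [ 0.639 -0.432  0.07 ]
tape [ 0.573 -0.27   0.02 ]
```

View pics/f1.png

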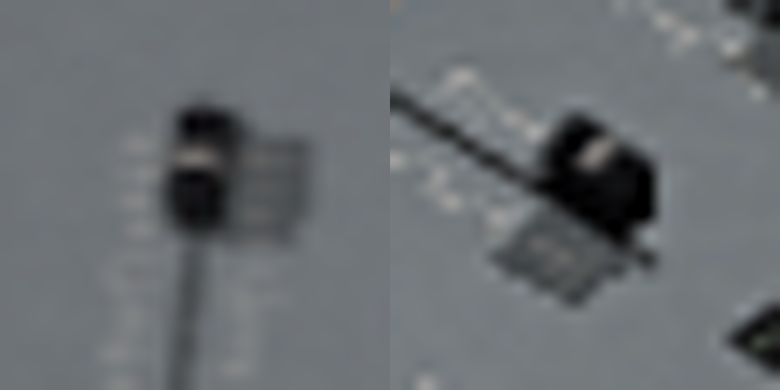

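>>> apply_moves([
  {"fingers":0,"xyz":[-4.1,-3.3,0],"twist":[0,0,0]},
  {"fingers":0,"xyz":[-4.1,-3.3,0],"twist":[0,0,0]},
  {"fingers":0,"xyz":[-4.1,-3.3,0],"twist":[0,0,0]},
  {"fingers":0,"xyz":[-4.1,-3.3,0],"twist":[0,0,0]},
  {"fingers":0,"xyz":[-4.1,-3.3,0],"twist":[0,0,0]},
  {"fingers":0,"xyz":[-4.1,-3.3,0],"twist":[0,0,0]},
  {"fingers":0,"xyz":[-4.1,-3.3,0],"twist":[0,0,0]},
  {"fingers":0,"xyz":[-4.1,-3.3,0],"twist":[0,0,0]},
  {"fingers":0,"xyz":[-4.1,-3.3,0],"twist":[0,0,0]},
  {"fingers":0,"xyz":[-4.1,-3.3,0],"twist":[0,0,0]},
  {"fingers":0,"xyz":[-4.1,-3.3,0],"twist":[0,0,0]},
  {"fingers":0,"xyz":[-4.1,-3.3,0],"twist":[0,0,0]},
  {"fingers":0,"xyz":[0,0,0],"twist":[0,0,-4.8]},
], newtons=30)

```text
time: 2.92
position: [0.5341, 0.0533, 0.2324]
orientation: [[-0.991, 0.131, 0.009], [0.131, 0.991, 0.004], [-0.008, 0.005, -1.0]]
force: [-1.2, 0.3, 0.4]
gripper_width: 0.003
```

```bash
cat >> h.py <<'E'
def goto(P,az=None):
    """tool-axis shift (cm) to world point P and twist about tool z (deg) to tool-x azimuth az"""
    s=read_state();R=s['orientation'];d=R.T@(np.asarray(P)-s['position'])*100
    a=np.degrees(np.arctan2(R[1,0],R[0,0]))%360
    print('t',round(s['time'],2),'pos',s['position'].round(4),'az',a.round(2),'F',s['force'].round(2),'T',s['ft_torque'].round(3),'w',round(s['gripper_width'],4),'tilt',R[:,2].round(4))
    print('  need cm',d.round(2), None if az is None else round((a-az+180)%360-180,2))
E
python3 -c "
from h import *
goto([.5497,.0226,.12],172.15);print(read_state()['joints'].round(1))"
```

```text
t 2.92 pos [0.5341 0.0533 0.2324] az 172.45 F [-1.23  0.34  0.43] T [ 0.057  0.074 -0.025] w 0.0027 tilt [ 0.0087  0.0041 -1.    ]
  need cm [-1.85 -2.9  11.24] 0.3
[-3.  13.2 -3.5 72.8  0.3  4.5]
```

>>> apply_moves([
  {"fingers":0,"xyz":[-0.9,-1.5,5.6],"twist":[0,0,0]},
  {"fingers":0,"xyz":[-0.9,-1.4,5.6],"twist":[0,0,0]},
  {"fingers":0,"xyz":[0,0,0],"twist":[0,0,0]},
])

```text
time: 3.3
position: [0.5518, 0.0205, 0.1193]
orientation: [[-0.991, 0.133, 0.013], [0.133, 0.991, 0.004], [-0.012, 0.006, -1.0]]
force: [-0.3, 0.1, 1.2]
gripper_width: -0.002
```

```bash
python3 -c "
from h import *
goto([.5497,.0226,.074],172.15)
t=read_camera('top');s=read_camera('scene')
f=lambda im,x,y,r:cv2.resize(im[y-r:y+r,x-r:x+r,::-1],(390,390),interpolation=cv2.INTER_CUBIC)
cv2.imwrite('pics/g1.png',np.hstack([f(t,300,180,40),f(s,340,190,40)]))"
```

```text
t 3.3 pos [0.5518 0.0205 0.1193] az 172.37 F [-0.26  0.07  1.18] T [0.003 0.061 0.098] w -0.0017 tilt [ 0.0129  0.0041 -0.9999]
  need cm [0.29 0.16 4.53] 0.22
```

View pics/g1.png

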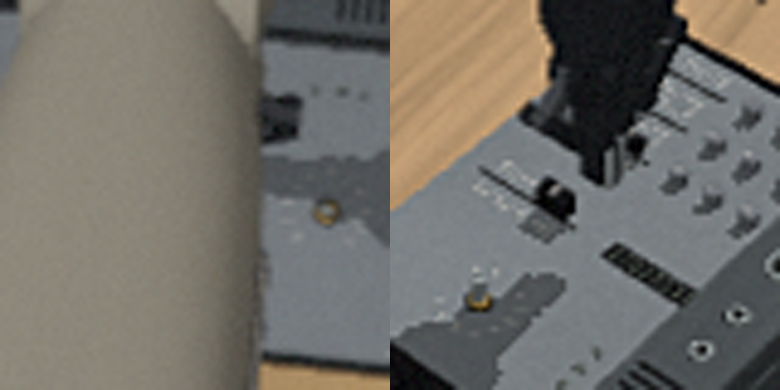

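>>> apply_moves([
  {"fingers":0,"xyz":[0,0.2,2.2],"twist":[0,0.5,0]},
  {"fingers":0,"xyz":[0,0,2.3],"twist":[0,0,0]},
  {"fingers":0,"xyz":[0,0,0],"twist":[0,0,0]},
])

```text
time: 3.78
position: [0.5594, 0.0249, 0.0825]
orientation: [[-0.991, 0.129, 0.021], [0.129, 0.992, 0.004], [-0.02, 0.007, -1.0]]
force: [-0.3, -0.9, -0.2]
gripper_width: 0.0
```

```bash
python3 -c "
from h import *
goto([.5497,.0226,.074],172.15)
s=read_camera('scene')
f=lambda im,x,y,r:cv2.resize(im[y-r:y+r,x-r:x+r,::-1],(500,500),interpolation=cv2.INTER_CUBIC)
cv2.imwrite('pics/g2.png',f(s,340,190,30))"
```

```text
t 3.77 pos [0.5594 0.0249 0.0825] az 172.58 F [-0.29 -0.93 -0.2 ] T [-0.006  0.066  0.046] w 0.0002 tilt [ 0.0206  0.0043 -0.9998]
  need cm [ 0.95 -0.36  0.82] 0.43
```

View pics/g2.png

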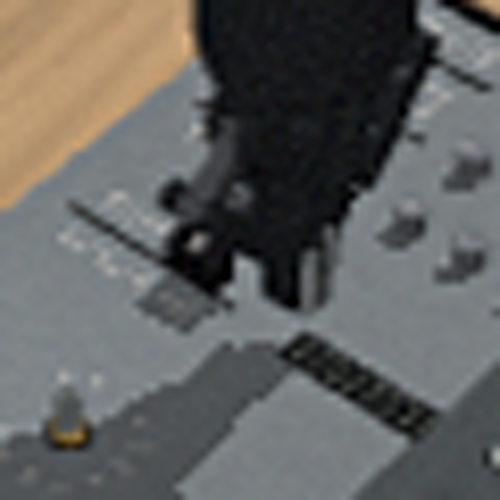

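>>> apply_moves([
  {"fingers":0,"xyz":[0,-0.2,0.8],"twist":[0,-1.2,0.4]},
  {"fingers":0,"xyz":[0,0,0],"twist":[0,0,0]},
  {"fingers":0,"xyz":[0,0,0],"twist":[0,0,0]},
])

```text
time: 4.2
position: [0.5629, 0.0236, 0.0794]
orientation: [[-0.99, 0.135, 0.049], [0.135, 0.991, 0.001], [-0.049, 0.008, -0.999]]
force: [1.2, -1.0, 0.4]
gripper_width: -0.004
```

```bash
python3 -c "
from h import *
goto([.5397,.0239,.074],172.15)"
```

```text
t 4.2 pos [0.5629 0.0236 0.0794] az 172.25 F [ 1.19 -0.97  0.37] T [ 0.029  0.063 -0.01 ] w -0.004 tilt [ 0.0494  0.001  -0.9988]
  need cm [ 2.33 -0.28  0.43] 0.1
```

>>> apply_moves([
  {"fingers":0,"xyz":[1.2,-0.2,0.6],"twist":[0,2.8,0]},
  {"fingers":0,"xyz":[0,0,0],"twist":[0,0,0]},
])

```text
time: 4.45
position: [0.5522, 0.0233, 0.0747]
orientation: [[-0.991, 0.134, 0.003], [0.134, 0.991, 0.008], [-0.002, 0.008, -1.0]]
force: [0.5, 0.3, 0.3]
gripper_width: -0.0
```

```bash
python3 -c "
from h import *
goto([.5397,.0239,.074],172.15)"
```

```text
t 4.45 pos [0.5522 0.0233 0.0747] az 172.3 F [0.51 0.35 0.26] T [ 0.007 -0.027 -0.017] w -0.0001 tilt [ 0.0028  0.0075 -1.    ]
  need cm [ 1.25 -0.11  0.06] 0.15
```

>>> apply_moves([
  {"fingers":0,"xyz":[0.8,-0.1,0],"twist":[0,0,0]},
  {"fingers":0,"xyz":[0.8,0,0],"twist":[0,0,0]},
  {"fingers":0,"xyz":[0.8,0,0],"twist":[0,0,0]},
  {"fingers":0,"xyz":[0.8,0,0],"twist":[0,0,0]},
])

```text
time: 4.95
position: [0.5205, 0.0267, 0.0759]
orientation: [[-0.991, 0.134, 0.008], [0.134, 0.991, 0.007], [-0.007, 0.008, -1.0]]
force: [1.6, -0.7, -0.6]
gripper_width: 0.0
```

```bash
python3 -c "
from h import *
goto([.482,.0320,.074],172.15)"
```

```text
t 4.95 pos [0.5205 0.0267 0.0759] az 172.3 F [ 1.61 -0.74 -0.59] T [-0.067 -0.217  0.009] w 0.0 tilt [ 0.008   0.0069 -0.9999]
  need cm [3.89 0.01 0.16] 0.15
```

>>> apply_moves([
  {"fingers":0,"xyz":[0.7,0,0.15],"twist":[0,0.4,0]},
  {"fingers":0,"xyz":[0.7,0,0],"twist":[0,0,0]},
  {"fingers":0,"xyz":[0.7,0,0],"twist":[0,0,0]},
  {"fingers":0,"xyz":[0.6,0,0],"twist":[0,0,0]},
  {"fingers":0,"xyz":[0.5,0,0],"twist":[0,0,0]},
])

```text
time: 5.58
position: [0.4867, 0.0312, 0.0747]
orientation: [[-0.991, 0.134, 0.002], [0.134, 0.991, 0.008], [-0.001, 0.008, -1.0]]
force: [0.7, 0.2, -0.8]
gripper_width: -0.0
```

```bash
python3 -c "
from h import *
goto([.482,.0320,.074],172.15)
s=read_camera('scene')
f=lambda im,x,y,r:cv2.resize(im[y-r:y+r,x-r:x+r,::-1],(500,500),interpolation=cv2.INTER_CUBIC)
cv2.imwrite('pics/g3.png',f(s,330,190,30))"
```

```text
t 5.58 pos [0.4867 0.0312 0.0747] az 172.3 F [ 0.73  0.2  -0.8 ] T [-0.047 -0.211  0.058] w -0.0002 tilt [ 0.0018  0.0076 -1.    ]
  need cm [0.48 0.01 0.07] 0.15
```

View pics/g3.png

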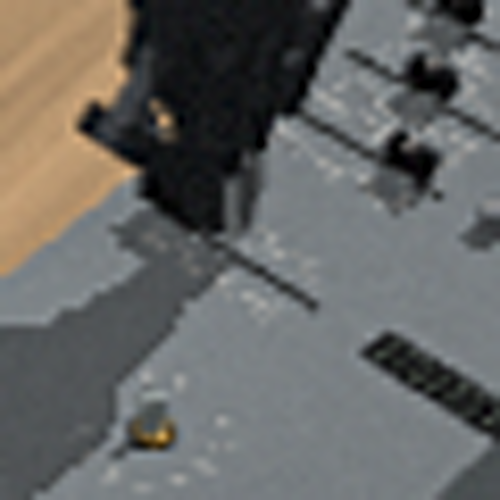

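>>> apply_moves([
  {"fingers":0,"xyz":[0.5,0,0],"twist":[0,0,0]},
  {"fingers":0,"xyz":[0.4,0,0],"twist":[0,0,0]},
  {"fingers":0,"xyz":[0.3,0,0],"twist":[0,0,0]},
])

```text
time: 6.0
position: [0.4865, 0.0313, 0.0771]
orientation: [[-0.991, 0.134, 0.025], [0.135, 0.991, 0.005], [-0.024, 0.008, -1.0]]
force: [7.1, -0.2, -4.1]
gripper_width: -0.001
```

>>> apply_moves([
  {"fingers":0,"xyz":[0.3,0,0],"twist":[0,0,0]},
  {"fingers":0,"xyz":[0.3,0,0],"twist":[0,0,0]},
])

```text
time: 6.25
position: [0.4865, 0.0313, 0.0782]
orientation: [[-0.99, 0.135, 0.036], [0.135, 0.991, 0.004], [-0.035, 0.009, -0.999]]
force: [7.2, -1.3, -5.4]
gripper_width: -0.001
```

>>> apply_moves([
  {"fingers":0,"xyz":[0.3,0,0],"twist":[0,0,0]},
  {"fingers":0,"xyz":[0.3,0,0],"twist":[0,0,0]},
])

```text
time: 6.5
position: [0.4866, 0.0313, 0.0793]
orientation: [[-0.99, 0.135, 0.047], [0.135, 0.991, 0.003], [-0.046, 0.009, -0.999]]
force: [7.5, -1.3, -5.6]
gripper_width: 0.002
```

>>> apply_moves([
  {"fingers":0,"xyz":[-1.0,0,0],"twist":[0,2.5,0]},
  {"fingers":0,"xyz":[-0.5,0,-2.0],"twist":[0,0,0]},
  {"fingers":0,"xyz":[0,-2,-5.0],"twist":[0,0,0]},
  {"fingers":0,"xyz":[0,-5,-3.0],"twist":[0,0,0]},
  {"fingers":5,"xyz":[0,-6,0],"twist":[0,0,0]},
  {"fingers":5,"xyz":[0,-6,0],"twist":[0,0,0]},
  {"fingers":5,"xyz":[0,-6,0],"twist":[0,0,0]},
  {"fingers":5,"xyz":[0,0,0],"twist":[0,0,0]},
])

```text
time: 7.5
position: [0.4648, -0.2253, 0.1791]
orientation: [[-0.991, 0.131, -0.003], [0.131, 0.991, 0.01], [0.004, 0.01, -1.0]]
force: [0.5, 0.4, -0.6]
gripper_width: 0.587
```

```bash
python3 - <<'E'
from h import *
goto([.462,-.271,.1])
t=avg('top',4);s=avg('scene',4);np.save('t2.npy',t);np.save('s2.npy',s)
f=lambda im,x,y,r:cv2.resize(im[y-r:y+r,x-r:x+r,::-1].clip(0,255).astype(np.uint8),(395,395),interpolation=cv2.INTER_CUBIC)
cv2.imwrite('pics/h1.png',np.hstack([f(t,300,180,45),f(s,330,190,45)]))
cv2.imwrite('pics/h2.png',np.hstack([f(t,393,200,12),f(s,260,262,14)]))
E
```

```text
t 7.5 pos [ 0.4648 -0.2253  0.1791] az 172.45 F [ 0.5   0.39 -0.61] T [ 0.053 -0.017 -0.02 ] w 0.5873 tilt [-0.0026  0.0103 -0.9999]
  need cm [-0.35 -4.65  7.87] None
```

View pics/h1.png

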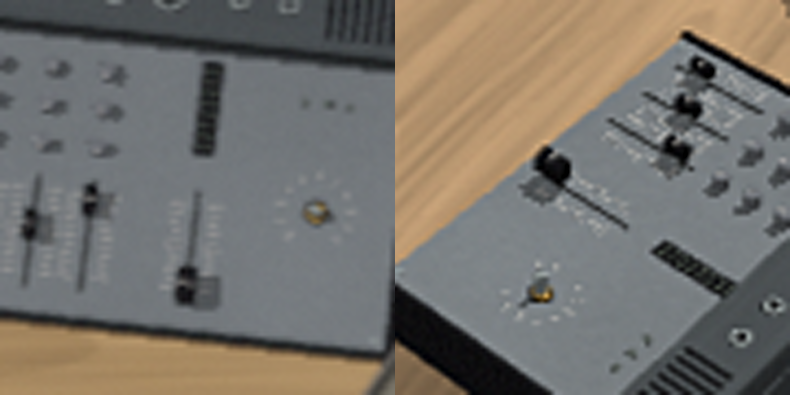

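View pics/h2.png

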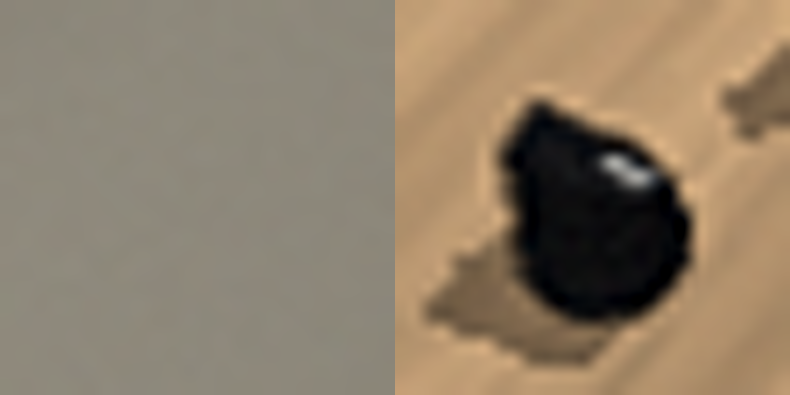

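```bash
python3 - <<'E'
from h import *
from scipy.optimize import least_squares
t=np.load("avg_top.npy");s=np.load("avg_scene.npy")
L={}
for n,im,a,b in(("top",t,(393.5,195.6),(393.5,198.4)),("scene",s,(260.5,258.7),(263.9,260.4))):
    p,q=onz(n,a,.034),onz(n,b,.034);print(n,'line',p.round(4),q.round(4),np.degrees(np.arctan2(*(q-p)[1::-1])).round(1),np.linalg.norm(p-q))
# refined line pts by brightness moments
for n,im,(x0,x1,y0,y1) in(("top",t,(390,397,194,201)),("scene",s,(257,267,256,264))):
    r=im[y0:y1,x0:x1];print(r.mean(2).round().astype(int))
def outline(n,im,box,th):
    x0,x1,y0,y1=box;r=im[y0:y1,x0:x1].mean(2).astype(np.float32);k=8
    big=cv2.resize(r,None,fx=k,fy=k,interpolation=cv2.INTER_LINEAR)
    cs,_=cv2.findContours((big<th).astype(np.uint8),cv2.RETR_EXTERNAL,cv2.CHAIN_APPROX_NONE)
    c=max(cs,key=cv2.contourArea)[:,0].astype(float);return (c+.5)/k-.5+[x0,y0]
for n,im,box,th in(("top",t,(382,405,190,212),62),("scene",s,(248,275,250,278),50)):
    c=outline(n,im,box,th)
    for z in(0.0,.005,.010):
        W=np.array([onz(n,u,z)[:2] for u in c])
        # use only points that are on the skirt side
        if n=="top": k=c[:,1]>201
        else: k=c[:,1]>263
        Q=W[k];f=least_squares(lambda q:np.hypot(*(Q-q[:2]).T)-q[2],[.46,-.27,.018]).x
        g=least_squares(lambda q:np.hypot(*(Q-q[:2]).T)-.018,[.46,-.27]).x
        print(n,z,f.round(4),g.round(4),'bbox px',c.min(0).round(1),c.max(0).round(1))
E
```

```text
top line [ 0.4768 -0.2707  0.034 ] [ 0.4678 -0.2703  0.034 ] 177.2 0.00901718490153484
scene line [ 0.4685 -0.2718  0.034 ] [ 0.48   -0.2709  0.034 ] 4.7 0.011490667787300577
[[122 119 114 113 116 119 120]
 [114  89  61  63  91 111 115]
 [ 87  46  44  83  84  95 118]
 [ 15  19  20  77  73  37  93]
 [ 13  16  21  69  66  19  36]
 [ 12  16  17  20  22  18  16]
 [ 17  13  21  22  21  22  16]]
[[ 28  57 109 150 155 152 151 149 150 152]
 [ 15  14  26  57  84 117 152 157 154 152]
 [ 20  18  12   9  12  17  78 151 159 151]
 [ 19  19  16  56 157  93  18  74 148 152]
 [ 17  20  19  20  58 133 148  66  72 134]
 [ 11  13  16  17  16  40  47  16   9 143]
 [ 13   9  12  12  11  11   6   6   4  84]
 [ 12  13  11  10  12  11  11  10   6   9]]
top 0.0 [ 0.4642 -0.2724  0.0178] [ 0.4645 -0.2724] bbox px [386.9 195.1] [397.8 206.6]
top 0.005 [ 0.4635 -0.2715  0.0177] [ 0.4638 -0.2715] bbox px [386.9 195.1] [397.8 206.6]
top 0.01 [ 0.4627 -0.2706  0.0177] [ 0.4632 -0.2706] bbox px [386.9 195.1] [397.8 206.6]
scene 0.0 [ 0.4633 -0.2734  0.0174] [ 0.4629 -0.2728] bbox px [253.4 255.2] [266.3 270.3]
scene 0.005 [ 0.4659 -0.2755  0.0174] [ 0.4654 -0.2749] bbox px [253.4 255.2] [266.3 270.3]
scene 0.01 [ 0.4685 -0.2776  0.0173] [ 0.468  -0.2769] bbox px [253.4 255.2] [266.3 270.3]
```

>>> apply_moves([
  {"fingers":4,"xyz":[-0.5,-4.6,4],"twist":[0,0,-9.5]},
  {"fingers":4,"xyz":[0,0,5],"twist":[0,0,0]},
  {"fingers":4,"xyz":[0,0,0],"twist":[0,0,0]},
  {"fingers":4,"xyz":[0,0,0],"twist":[0,0,0]},
])

```text
time: 8.4
position: [0.4686, -0.2644, 0.0906]
orientation: [[-0.998, -0.055, 0.002], [-0.055, 0.998, 0.007], [-0.003, 0.007, -1.0]]
force: [0.3, -0.6, 1.6]
gripper_width: 0.466
```

```bash
python3 - <<'E'
from h import *
goto([.4632,-.2722,.06],182)
s=read_camera('scene')
f=lambda im,x,y,r:cv2.resize(im[y-r:y+r,x-r:x+r,::-1],(500,500),interpolation=cv2.INTER_CUBIC)
cv2.imwrite('pics/i1.png',f(s,260,250,30))
E
```

```text
t 8.4 pos [ 0.4686 -0.2644  0.0906] az 183.16 F [ 0.32 -0.59  1.55] T [-0.029 -0.021  0.037] w 0.4661 tilt [ 0.0023  0.0073 -1.    ]
  need cm [ 0.59 -0.77  3.05] 1.16
```

View pics/i1.png

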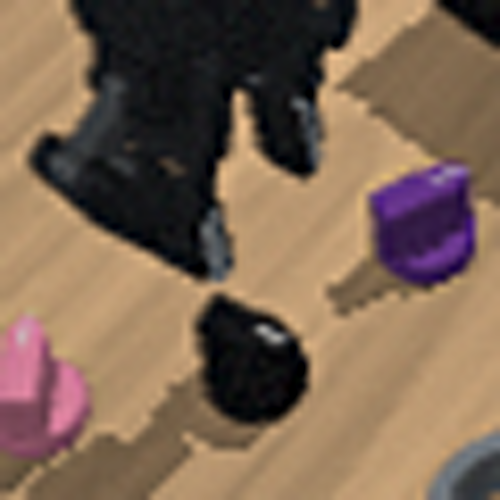

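>>> apply_moves([
  {"fingers":4,"xyz":[0.6,-0.8,3],"twist":[0,0,1.1]},
  {"fingers":4,"xyz":[0,0,0],"twist":[0,0,0]},
])

```text
time: 8.7
position: [0.4654, -0.2731, 0.0644]
orientation: [[-0.999, -0.037, 0.007], [-0.037, 0.999, 0.004], [-0.007, 0.003, -1.0]]
force: [0.5, -0.7, 0.7]
gripper_width: 0.467
```

```bash
python3 - <<'E'
from h import *
goto([.4632,-.2722,.0135],182)
s=read_camera('scene')
f=lambda im,x,y,r:cv2.resize(im[y-r:y+r,x-r:x+r,::-1],(500,500),interpolation=cv2.INTER_CUBIC)
cv2.imwrite('pics/i2.png',f(s,260,250,25))
E
```

```text
t 8.7 pos [ 0.4654 -0.2731  0.0644] az 182.14 F [ 0.51 -0.68  0.73] T [0.015 0.017 0.02 ] w 0.4666 tilt [ 0.0071  0.0036 -1.    ]
  need cm [0.26 0.09 5.09] 0.14
```

View pics/i2.png

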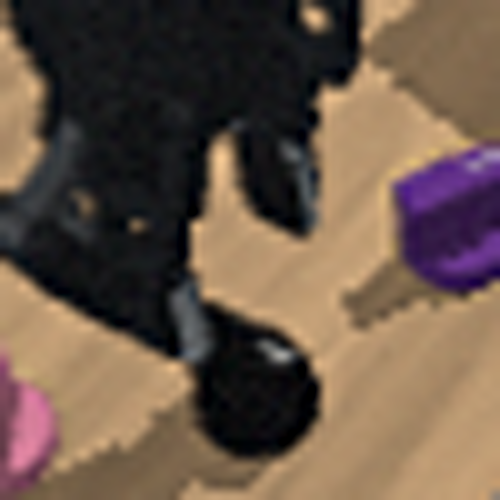

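>>> apply_moves([
  {"fingers":4,"xyz":[0.2,0.1,2.0],"twist":[0,0.4,0]},
  {"fingers":4,"xyz":[0.1,0,1.5],"twist":[0,0,0]},
  {"fingers":4,"xyz":[0,0,0],"twist":[0,0,0]},
])

```text
time: 9.12
position: [0.4682, -0.2747, 0.0361]
orientation: [[-0.999, -0.04, 0.011], [-0.04, 0.999, -0.004], [-0.01, -0.005, -1.0]]
force: [-0.0, 0.4, 0.0]
gripper_width: 0.467
```

```bash
python3 - <<'E'
from h import *
goto([.4632,-.2722,.0135],182)
s=read_camera('scene');print(proj('scene',read_state()['position']))
f=lambda im,x,y,r:cv2.resize(im[y-r:y+r,x-r:x+r,::-1],(500,500),interpolation=cv2.INTER_CUBIC)
cv2.imwrite('pics/i3.png',f(s,260,255,20))
E
```

```text
t 9.12 pos [ 0.4682 -0.2747  0.0361] az 182.29 F [-0.04  0.44  0.02] T [-0.013  0.019  0.032] w 0.4672 tilt [ 0.0106 -0.0043 -0.9999]
  need cm [0.51 0.28 2.25] 0.29
[259.63465487 259.00012888]
```

View pics/i3.png

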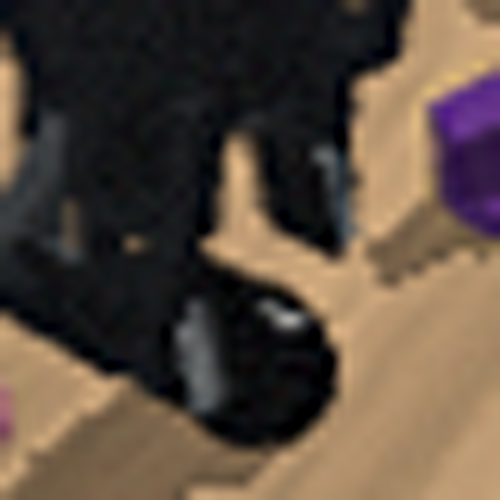

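>>> apply_moves([
  {"fingers":4,"xyz":[0.6,0.3,1.1],"twist":[0,0.6,0.3]},
  {"fingers":4,"xyz":[0.2,0,1.0],"twist":[0,0,0]},
  {"fingers":4,"xyz":[0.1,0,0],"twist":[0,0,0]},
])

```text
time: 9.55
position: [0.4598, -0.2728, 0.0155]
orientation: [[-0.999, -0.034, 0.002], [-0.034, 0.999, -0.007], [-0.002, -0.007, -1.0]]
force: [-0.3, 0.7, -0.3]
gripper_width: 0.466
```

```bash
python3 - <<'E'
from h import *
goto([.4632,-.2722,.0135],182)
E
```

```text
t 9.55 pos [ 0.4598 -0.2728  0.0155] az 181.98 F [-0.33  0.68 -0.26] T [ 0.019 -0.048  0.022] w 0.4655 tilt [ 0.0018 -0.0065 -1.    ]
  need cm [-0.34  0.05  0.2 ] -0.02
```

>>> apply_moves([
  {"fingers":4,"xyz":[-0.3,0.05,0.2],"twist":[-0.4,0,0]},
  {"fingers":4,"xyz":[0,0,0],"twist":[0,0,0]},
])

```text
time: 9.8
position: [0.4629, -0.2723, 0.0134]
orientation: [[-0.999, -0.034, 0.002], [-0.034, 0.999, 0.001], [-0.002, 0.001, -1.0]]
force: [-0.2, 0.2, -0.5]
gripper_width: 0.468
```

```bash
python3 - <<'E'
from h import *
goto([.4632,-.2722,.0135],182)
s=read_camera('scene')
f=lambda im,x,y,r:cv2.resize(im[y-r:y+r,x-r:x+r,::-1],(500,500),interpolation=cv2.INTER_CUBIC)
cv2.imwrite('pics/i4.png',f(s,260,255,20))
E
```

```text
t 9.8 pos [ 0.4629 -0.2723  0.0134] az 181.96 F [-0.21  0.23 -0.46] T [0.055 0.016 0.059] w 0.4675 tilt [ 0.0016  0.001  -1.    ]
  need cm [-0.03  0.01 -0.01] -0.04
```

View pics/i4.png

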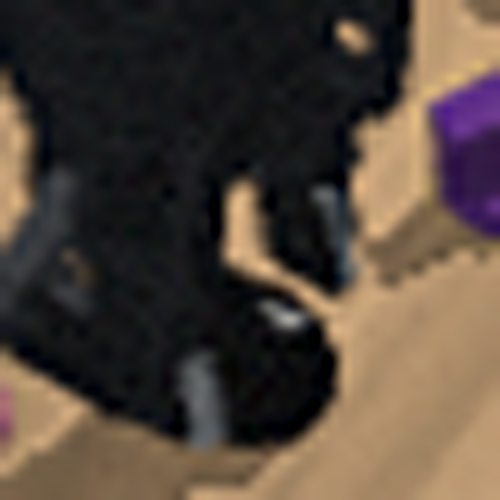

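>>> apply_moves([
  {"fingers":0,"xyz":[0,0,0],"twist":[0,0,0]},
  {"fingers":0,"xyz":[0,0,0],"twist":[0,0,0]},
  {"fingers":0,"xyz":[0,0,0],"twist":[0,0,0]},
  {"fingers":0,"xyz":[0,0,0],"twist":[0,0,0]},
], newtons=50)

```text
time: 10.35
position: [0.4634, -0.2726, 0.0141]
orientation: [[-0.999, -0.034, 0.003], [-0.034, 0.999, 0.0], [-0.003, 0.0, -1.0]]
force: [-1.2, 0.2, 0.0]
gripper_width: 0.153
```

```bash
python3 - <<'E'
from h import *
goto([.4632,-.2722,.0135],182);print(read_state()['gripper_width']*85.4)
s=read_camera('scene')
f=lambda im,x,y,r:cv2.resize(im[y-r:y+r,x-r:x+r,::-1],(500,500),interpolation=cv2.INTER_CUBIC)
cv2.imwrite('pics/i5.png',f(s,260,255,20))
E
```

```text
t 10.35 pos [ 0.4634 -0.2726  0.0141] az 181.97 F [-1.19  0.16  0.05] T [-0.039 -0.026 -0.012] w 0.1528 tilt [ 2.5e-03  1.0e-04 -1.0e+00]
  need cm [0.01 0.04 0.06] -0.03
13.046294647994234
```

View pics/i5.png

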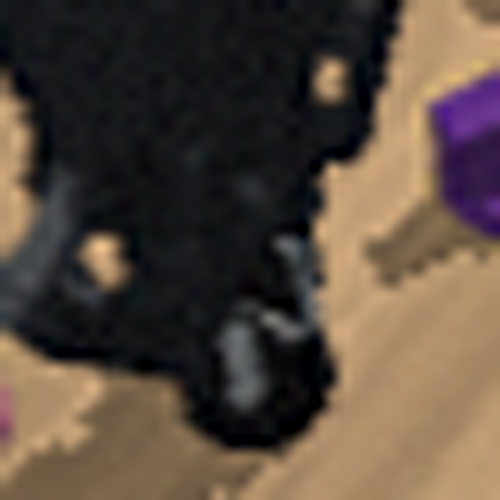

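>>> apply_moves([
  {"fingers":0,"xyz":[0,0,-4],"twist":[0,0,0]},
  {"fingers":0,"xyz":[0,0,-5],"twist":[0,0,0]},
  {"fingers":0,"xyz":[0,0,-5],"twist":[0,0,0]},
  {"fingers":0,"xyz":[-1.5,5.3,0],"twist":[0,0,0]},
  {"fingers":0,"xyz":[-1.5,5.3,0],"twist":[0,0,0]},
  {"fingers":0,"xyz":[-1.5,5.3,0],"twist":[0,0,0]},
  {"fingers":0,"xyz":[-1.5,5.3,0],"twist":[0,0,0]},
  {"fingers":0,"xyz":[0,0,0],"twist":[0,0,10.4]},
  {"fingers":0,"xyz":[0,0,0],"twist":[0,0,10.4]},
  {"fingers":0,"xyz":[0,0,0],"twist":[0,0,10.4]},
  {"fingers":0,"xyz":[0,0,0],"twist":[0,0,10.4]},
  {"fingers":0,"xyz":[0,0,0],"twist":[0,0,10.4]},
  {"fingers":0,"xyz":[0,0,0],"twist":[0,0,0]},
])

```text
time: 12.02
position: [0.5174, -0.0513, 0.1585]
orientation: [[-0.621, 0.784, 0.004], [0.784, 0.621, 0.001], [-0.001, 0.004, -1.0]]
force: [-0.4, 0.2, -0.4]
gripper_width: 0.147
```

```bash
python3 - <<'E'
from h import *
goto([.5164,-.059,.11],130);print(read_state()['gripper_width']*85.4)
s=read_camera('scene');t=read_camera('top')
f=lambda im,x,y,r:cv2.resize(im[y-r:y+r,x-r:x+r,::-1],(395,395),interpolation=cv2.INTER_CUBIC)
cv2.imwrite('pics/j1.png',np.hstack([f(t,326,183,25),f(s,318,205,25)]))
E
```

```text
t 12.03 pos [ 0.5174 -0.0513  0.1585] az 128.4 F [-0.39  0.25 -0.37] T [ 0.037  0.024 -0.009] w 0.1467 tilt [ 0.0037  0.0012 -1.    ]
  need cm [-0.54 -0.58  4.85] -1.6
12.524992507578318
```

View pics/j1.png

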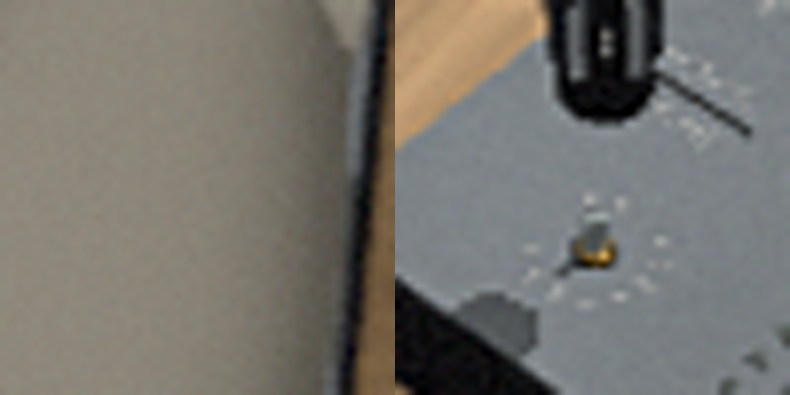

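>>> apply_moves([
  {"fingers":0,"xyz":[-0.6,-0.6,2.0],"twist":[0,0,-1.6]},
  {"fingers":0,"xyz":[0,0,2.5],"twist":[0,0,0]},
  {"fingers":0,"xyz":[0,0,0],"twist":[0,0,0]},
])

```text
time: 12.5
position: [0.5171, -0.0601, 0.1131]
orientation: [[-0.651, 0.759, 0.005], [0.759, 0.651, 0.001], [-0.003, 0.004, -1.0]]
force: [-0.8, -0.1, -0.5]
gripper_width: 0.15
```

```bash
cat > k.py <<'E'
from h import *
from scipy.optimize import least_squares
def outline(im,box,th):
    x0,x1,y0,y1=box;r=im[y0:y1,x0:x1].mean(2).astype(np.float32);k=8
    big=cv2.resize(r,None,fx=k,fy=k,interpolation=cv2.INTER_LINEAR)
    cs,_=cv2.findContours((big<th).astype(np.uint8),cv2.RETR_EXTERNAL,cv2.CHAIN_APPROX_NONE)
    c=max(cs,key=cv2.contourArea)[:,0].astype(float);return (c+.5)/k-.5+[x0,y0]
def knob(s,off=.0141,th=50,rows=3.0):
    st=read_state();zu=st['position'][2]-off
    p=proj('scene',[*st['position'][:2],zu]);x0,y0=(p-[16,18]).astype(int)
    c=outline(s,(x0,x0+32,y0,y0+34),th)
    ymax=c[:,1].max();k=c[:,1]>ymax-rows
    Q=np.array([onz('scene',u,zu)[:2] for u in c[k]])
    g=least_squares(lambda q:np.hypot(*(Q-q[:2]).T)-.018,st['position'][:2],loss='soft_l1',f_scale=.0005).x
    print('zu',zu.round(4),'knob(scene)',g.round(4),'TCP-knob',(st['position'][:2]-g).round(4),'to shaft',(np.array([.5163,-.0603])-g).round(4),'ymax',ymax.round(2),'xmid',c[k][:,0].mean().round(2))
    return g
E
python3 - <<'E'
from k import *
goto([.5164,-.0594,.099],130)
s=avg('scene',3);knob(s);knob(s,rows=2);knob(s,th=60)
cv2.imwrite('pics/j2.png',cv2.resize(s[175:225,293:343,::-1].astype(np.uint8),(500,500),interpolation=cv2.INTER_CUBIC))
E
```

```text
t 12.5 pos [ 0.5171 -0.0601  0.1131] az 130.59 F [-0.79 -0.13 -0.48] T [ 0.001 -0.027 -0.031] w 0.1504 tilt [ 5.1e-03  8.0e-04 -1.0e+00]
  need cm [ 0.1  -0.01  1.41] 0.59
zu 0.1015 knob(scene) [ 0.5188 -0.0615] TCP-knob [0.0004 0.0009] to shaft [-0.0025  0.0012] ymax 207.69 xmid 317.72
zu 0.1015 knob(scene) [ 0.5189 -0.0615] TCP-knob [0.0003 0.001 ] to shaft [-0.0026  0.0012] ymax 207.69 xmid 317.77
zu 0.1015 knob(scene) [ 0.5189 -0.0619] TCP-knob [0.0003 0.0014] to shaft [-0.0026  0.0016] ymax 207.81 xmid 317.8
```

View pics/j2.png

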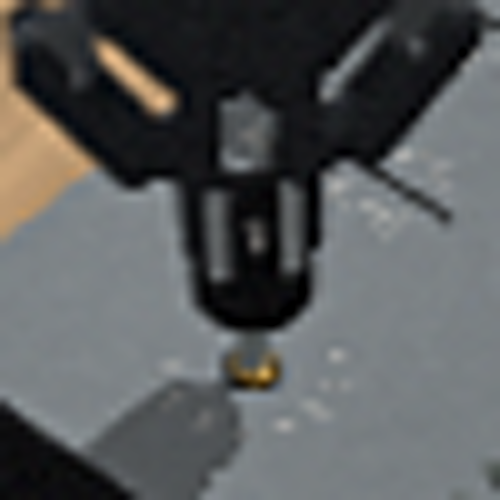

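>>> apply_moves([
  {"fingers":0,"xyz":[0.2,0,1.5],"twist":[0,0,0.6]},
  {"fingers":0,"xyz":[0,0,0],"twist":[0,0,0]},
])

```text
time: 12.9
position: [0.519, -0.0591, 0.1011]
orientation: [[-0.642, 0.767, 0.012], [0.767, 0.642, -0.001], [-0.009, 0.009, -1.0]]
force: [-1.1, -0.9, -0.1]
gripper_width: 0.153
```

```bash
python3 - <<'E'
from k import *
goto([.5166,-.0593,.097],130)
s=avg('scene',2);knob(s)
goto([.5166,-.0593,.097],130)
E
```

```text
t 12.9 pos [ 0.519  -0.0591  0.1011] az 129.94 F [-1.12 -0.91 -0.11] T [ 0.019  0.017 -0.048] w 0.1528 tilt [ 0.0124 -0.0012 -0.9999]
  need cm [ 0.14 -0.2   0.41] -0.06
zu 0.0881 knob(scene) [ 0.5193 -0.0601] TCP-knob [0.0007 0.0007] to shaft [-0.003  -0.0002] ymax 210.69 xmid 318.55
t 13.0 pos [ 0.52   -0.0594  0.1022] az 129.94 F [ 0.47 -0.28 -0.12] T [-0.016  0.058  0.038] w 0.1518 tilt [ 0.0145 -0.0017 -0.9999]
  need cm [ 0.23 -0.26  0.52] -0.06
```

>>> apply_moves([
  {"fingers":0,"xyz":[0.25,-0.25,0.3],"twist":[0.6,0.5,0]},
  {"fingers":0,"xyz":[0,0,0],"twist":[0,0,0]},
])

```text
time: 13.25
position: [0.5166, -0.0591, 0.0994]
orientation: [[-0.642, 0.767, 0.001], [0.767, 0.642, -0.002], [-0.002, -0.001, -1.0]]
force: [0.1, 0.6, -0.8]
gripper_width: 0.145
```

```bash
python3 - <<'E'
from k import *
goto([.5166,-.0593,.0945],130)
s=avg('scene',2);knob(s)
E
```

```text
t 13.25 pos [ 0.5166 -0.0591  0.0994] az 129.96 F [ 0.06  0.64 -0.79] T [-0.036 -0.031 -0.009] w 0.1449 tilt [ 6.e-04 -2.e-03 -1.e+00]
  need cm [-0.01 -0.01  0.49] -0.04
zu 0.0856 knob(scene) [ 0.516  -0.0603] TCP-knob [0.0009 0.001 ] to shaft [ 0.0003 -0.    ] ymax 210.94 xmid 317.47
```

>>> apply_moves([
  {"fingers":0,"xyz":[0.05,-0.05,0.3],"twist":[0,0,0]},
  {"fingers":0,"xyz":[0.05,-0.05,0.2],"twist":[0,0,0]},
  {"fingers":0,"xyz":[0,0,0.1],"twist":[0,0,0]},
])

```text
time: 13.72
position: [0.5155, -0.0592, 0.0934]
orientation: [[-0.642, 0.767, 0.002], [0.767, 0.642, -0.002], [-0.003, -0.0, -1.0]]
force: [-0.1, -0.2, 0.5]
gripper_width: 0.153
```

```bash
python3 - <<'E'
from k import *
goto([.5166,-.0593,.0945],130)
E
```

```text
t 13.72 pos [ 0.5155 -0.0592  0.0934] az 129.95 F [-0.13 -0.24  0.49] T [-0.071  0.02   0.021] w 0.1528 tilt [ 0.0018 -0.0023 -1.    ]
  need cm [-0.08  0.07 -0.11] -0.05
```

>>> apply_moves([
  {"fingers":0,"xyz":[-0.08,0.07,0.15],"twist":[0,0,0]},
  {"fingers":0,"xyz":[0,0,0.15],"twist":[0,0,0]},
])

```text
time: 13.98
position: [0.5166, -0.0593, 0.0902]
orientation: [[-0.642, 0.767, 0.002], [0.767, 0.642, -0.002], [-0.003, 0.0, -1.0]]
force: [-1.0, 1.6, -0.8]
gripper_width: 0.152
```

```bash
python3 - <<'E'
from k import *
goto([.5166,-.0593,.081],130)
E
```

```text
t 13.97 pos [ 0.5166 -0.0593  0.0902] az 129.95 F [-0.97  1.59 -0.81] T [0.097 0.1   0.01 ] w 0.1516 tilt [ 0.0018 -0.002  -1.    ]
  need cm [-0.   -0.    0.92] -0.05
```

>>> apply_moves([
  {"fingers":0,"xyz":[0,0,0.15],"twist":[0,0,0]},
  {"fingers":0,"xyz":[0,0,0.15],"twist":[0,0,0]},
])

```text
time: 14.22
position: [0.5165, -0.0591, 0.0869]
orientation: [[-0.642, 0.767, 0.002], [0.767, 0.642, -0.002], [-0.002, 0.0, -1.0]]
force: [-0.4, 0.4, -1.1]
gripper_width: 0.154
```

```bash
python3 - <<'E'
from k import *
goto([.5166,-.0593,.081],130)
s=avg('scene',2);knob(s)
cv2.imwrite('pics/l1.png',cv2.resize(s[185:225,298:338,::-1].astype(np.uint8),(500,500),interpolation=cv2.INTER_CUBIC))
E
```

```text
t 14.22 pos [ 0.5165 -0.0591  0.0869] az 129.96 F [-0.4   0.37 -1.06] T [-0.036  0.006 -0.045] w 0.1537 tilt [ 0.0016 -0.0018 -1.    ]
  need cm [-0.01 -0.01  0.59] -0.04
zu 0.0727 knob(scene) [ 0.5162 -0.0605] TCP-knob [0.0002 0.0014] to shaft [0.0001 0.0002] ymax 213.56 xmid 317.48
```

View pics/l1.png

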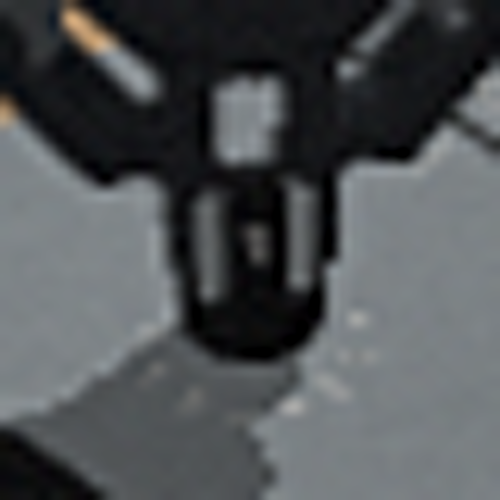

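>>> apply_moves([
  {"fingers":0,"xyz":[0,0,0.15],"twist":[0,0,0]},
  {"fingers":0,"xyz":[0,0,0.15],"twist":[0,0,0]},
  {"fingers":0,"xyz":[0,0,0.1],"twist":[0,0,0]},
])

```text
time: 14.7
position: [0.5165, -0.0592, 0.0827]
orientation: [[-0.642, 0.767, 0.002], [0.767, 0.642, -0.002], [-0.002, -0.0, -1.0]]
force: [-0.8, 0.0, 0.3]
gripper_width: 0.148
```

```bash
python3 - <<'E'
from k import *
goto([.5166,-.0593,.081],130)
E
```

```text
t 14.7 pos [ 0.5165 -0.0592  0.0827] az 129.96 F [-0.79  0.05  0.31] T [ 0.049 -0.034 -0.047] w 0.1477 tilt [ 0.0015 -0.0019 -1.    ]
  need cm [-0.01 -0.    0.17] -0.04
```

Sliding down freely onto the shaft. I'll raise the grip and continue to home and into the switch.

>>> apply_moves([
  {"fingers":0,"xyz":[0,0,0.15],"twist":[0,0,0]},
  {"fingers":0,"xyz":[0,0,0.15],"twist":[0,0,0]},
], newtons=80)

```text
time: 14.95
position: [0.5166, -0.0592, 0.0798]
orientation: [[-0.642, 0.767, 0.002], [0.766, 0.642, -0.002], [-0.003, 0.0, -1.0]]
force: [-1.5, 1.4, 3.5]
gripper_width: 0.141
```

>>> apply_moves([
  {"fingers":0,"xyz":[0,0,0.2],"twist":[0,0,0]},
  {"fingers":0,"xyz":[0,0,0.2],"twist":[0,0,0]},
])

```text
time: 15.2
position: [0.5167, -0.0592, 0.077]
orientation: [[-0.642, 0.766, 0.003], [0.766, 0.642, -0.002], [-0.003, 0.001, -1.0]]
force: [-5.0, 1.0, 17.5]
gripper_width: 0.14
```

>>> apply_moves([
  {"fingers":0,"xyz":[0,0,0.2],"twist":[0,0,0]},
  {"fingers":0,"xyz":[0,0,0.2],"twist":[0,0,0]},
])

```text
time: 15.45
position: [0.5168, -0.0592, 0.0769]
orientation: [[-0.643, 0.766, 0.005], [0.766, 0.643, -0.003], [-0.005, 0.002, -1.0]]
force: [-7.8, 2.4, 20.1]
gripper_width: 0.141
```

```bash
python3 - <<'E'
from k import *
s=avg('scene',3);t=read_camera('top');knob(s)
goto([.5166,-.0593,.0776],130)
f=lambda im,x,y,r:cv2.resize(im[y-r:y+r,x-r:x+r,::-1].astype(np.uint8),(395,395),interpolation=cv2.INTER_CUBIC)
cv2.imwrite('pics/m1.png',np.hstack([f(t,300,190,60),f(s,318,205,22)]))
E
```

```text
zu 0.0628 knob(scene) [ 0.5168 -0.0602] TCP-knob [-0.     0.001] to shaft [-0.0005 -0.0001] ymax 215.69 xmid 317.77
t 15.65 pos [ 0.5168 -0.0592  0.0769] az 129.98 F [-7.47  1.95 17.57] T [0.372 1.457 0.008] w 0.1382 tilt [ 0.0048 -0.0031 -1.    ]
  need cm [ 0.01 -0.02 -0.07] -0.02
```

View pics/m1.png

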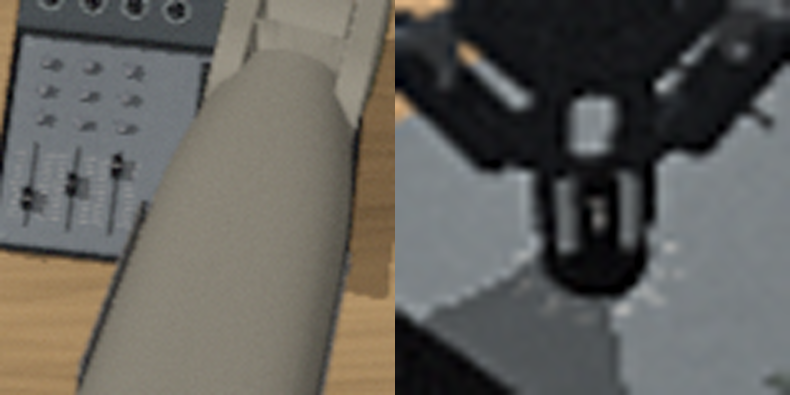

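```bash
python3 - <<'E'
from station import *
print(finish_job()); s=read_state();print(s['time'],s['position'],s['force'])
E
```

```text
the job is handed in; nothing more can be done
None
the job is handed in; nothing more can be done
```

The job is handed in at about 15.7 s of the 54 s allowed, with the gripper still holding the knob pressed in.

- **Master fader:** I pushed its cap toward the operator until it stopped against about 7 N. With the arm clear, a picture showed it at the bottom end of its track.
- **Knob:** I picked up the black one, not the pink or purple, and turned its pointer to about -50° in the world frame to match the shaft flat. It slid on with almost no force.
- **Power switch:** The spring resistance began at the expected height, about 3.5 N. It then hit a hard stop. At the last check the knob's underside was about 63 mm above the table, against 63.5 mm expected, and the push held steady at about 17.6 N through 0.2 s of camera readings.
- **Other things on the table:** The three channel faders looked unmoved in the last top view. I did not re-check the other objects after placing the knob. The only nearby force readings came from the fader and the shaft.

**Checks that fell short:**
- The shaft flat's angle was only good to about ±20° in the images. The free slide onto the shaft is what confirms the fit.
- In the last pictures the arm hid the master fader. Its position therefore rests on the earlier picture, and nothing came near it afterwards.

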